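# Run a fingertip along the roller switches

### The job

Check that the five yellow roller switches on the aluminium plate spring freely: run the fingertips lightly along the crooked row, from the end with the red marker to the end with the green one, so that each roller in turn visibly dips a few millimetres and comes back up. Do not press any roller right down to its stop or push hard on anything, and leave the markers, the brass coupling and the screwdriver where they are; finish with the hand clear of the switches.

Things in the scene. Friction and masses are not known exactly. Their poses are not given: they have to be found in the camera images.
- plate: Bare aluminium mounting plate lying fixed on the bench, 220 mm along its x, 330 mm along its y, 14 mm thick; origin at the centre of its underside, z up. A row of five roller switches runs along its y, 50 mm apart in y, each clamped at its own place (up to 22 mm to either side) along a dark cross slot, so that the row is crooked. Its surface carries two markers and a brass coupling.
- switch1: Switch 1, fixed: blue housing 34 x 30 mm, top 50 mm above the bench, on a steel clamp foot 60 mm (its x) x 16 x 6 mm; origin under its centre, on the plate's top; yaw up to 0.2 rad off the plate's. A sprung plunger with a yellow roller in a steel fork stands up from the housing's middle.
- top1 (a point): Top of the yellow roller of switch 1 (switches 1 to 5 stand in order of growing plate y), 76 mm above the bench when up; the point goes down with the roller. The roller is 22 mm in diameter and 13 mm wide, its axle across the row (along the point's x); it turns freely.
- dip1 (a joint): How far the roller of switch 1 is pressed down, m: 0 up, 0.010 on its stop. Spring about 1 N at the start of the travel, 4.5 N at the stop; springs back by itself.
- switch2: Switch 2, fixed: blue housing 34 x 30 mm, top 50 mm above the bench, on a steel clamp foot 60 mm (its x) x 16 x 6 mm; origin under its centre, on the plate's top; yaw up to 0.2 rad off the plate's. A sprung plunger with a yellow roller in a steel fork stands up from the housing's middle.
- top2 (a point): Top of the yellow roller of switch 2 (switches 1 to 5 stand in order of growing plate y), 76 mm above the bench when up; the point goes down with the roller. The roller is 22 mm in diameter and 13 mm wide, its axle across the row (along the point's x); it turns freely.
- dip2 (a joint): How far the roller of switch 2 is pressed down, m: 0 up, 0.010 on its stop. Spring about 1 N at the start of the travel, 4.5 N at the stop; springs back by itself.
- switch3: Switch 3, fixed: blue housing 34 x 30 mm, top 50 mm above the bench, on a steel clamp foot 60 mm (its x) x 16 x 6 mm; origin under its centre, on the plate's top; yaw up to 0.2 rad off the plate's. A sprung plunger with a yellow roller in a steel fork stands up from the housing's middle.
- top3 (a point): Top of the yellow roller of switch 3 (switches 1 to 5 stand in order of growing plate y), 76 mm above the bench when up; the point goes down with the roller. The roller is 22 mm in diameter and 13 mm wide, its axle across the row (along the point's x); it turns freely.
- dip3 (a joint): How far the roller of switch 3 is pressed down, m: 0 up, 0.010 on its stop. Spring about 1 N at the start of the travel, 4.5 N at the stop; springs back by itself.
- switch4: Switch 4, fixed: blue housing 34 x 30 mm, top 50 mm above the bench, on a steel clamp foot 60 mm (its x) x 16 x 6 mm; origin under its centre, on the plate's top; yaw up to 0.2 rad off the plate's. A sprung plunger with a yellow roller in a steel fork stands up from the housing's middle.
- top4 (a point): Top of the yellow roller of switch 4 (switches 1 to 5 stand in order of growing plate y), 76 mm above the bench when up; the point goes down with the roller. The roller is 22 mm in diameter and 13 mm wide, its axle across the row (along the point's x); it turns freely.
- dip4 (a joint): How far the roller of switch 4 is pressed down, m: 0 up, 0.010 on its stop. Spring about 1 N at the start of the travel, 4.5 N at the stop; springs back by itself.
- switch5: Switch 5, fixed: blue housing 34 x 30 mm, top 50 mm above the bench, on a steel clamp foot 60 mm (its x) x 16 x 6 mm; origin under its centre, on the plate's top; yaw up to 0.2 rad off the plate's. A sprung plunger with a yellow roller in a steel fork stands up from the housing's middle.
- top5 (a point): Top of the yellow roller of switch 5 (switches 1 to 5 stand in order of growing plate y), 76 mm above the bench when up; the point goes down with the roller. The roller is 22 mm in diameter and 13 mm wide, its axle across the row (along the point's x); it turns freely.
- dip5 (a joint): How far the roller of switch 5 is pressed down, m: 0 up, 0.010 on its stop. Spring about 1 N at the start of the travel, 4.5 N at the stop; springs back by itself.
- red_marker: Red plastic marker, 40 mm tall and 26 mm across at the foot, waisted like a chess pawn, 90 g, loose, standing upright on the plate beyond one end of the row and some 85 mm to the plate's +x side of its middle line; origin at the centre of its underside. It shows the end where the check begins; which end that is varies.
- green_marker: Green plastic marker, 40 mm tall and 26 mm across at the foot, waisted like a chess pawn, 90 g, loose, standing upright on the plate beyond one end of the row and some 85 mm to the plate's +x side of its middle line; origin at the centre of its underside. It shows the end where the check finishes.
- coupling: Short brass shaft coupling (a tube 28 mm across, 26 mm tall, 14 mm bore), loose, standing on the plate near its -x edge; origin at the centre of its underside.
- screwdriver: Wooden-handled screwdriver lying loose on the bench beyond the -y end of the plate.

How it is judged:
On the way, in this order (a step that is already met when the one before it is completed fails the run):
1. the first roller, counted from the red marker's end, is dipped by more than 2 mm (((horizontal distance between red_marker and top1 below 0.13 m and value of joint dip1 above 0.002 m) or (horizontal distance between red_marker and top5 below 0.13 m and value of joint dip5 above 0.002 m))), for 0.05 s.
2. the second roller, counted from the red marker's end, is dipped by more than 2 mm (((horizontal distance between red_marker and top1 below 0.13 m and value of joint dip2 above 0.002 m) or (horizontal distance between red_marker and top5 below 0.13 m and value of joint dip4 above 0.002 m))), for 0.05 s.
3. the third roller, counted from the red marker's end, is dipped by more than 2 mm (((horizontal distance between red_marker and top1 below 0.13 m and value of joint dip3 above 0.002 m) or (horizontal distance between red_marker and top5 below 0.13 m and value of joint dip3 above 0.002 m))), for 0.05 s.
4. the fourth roller, counted from the red marker's end, is dipped by more than 2 mm (((horizontal distance between red_marker and top1 below 0.13 m and value of joint dip4 above 0.002 m) or (horizontal distance between red_marker and top5 below 0.13 m and value of joint dip2 above 0.002 m))), for 0.05 s.
5. the last roller, counted from the red marker's end, is dipped by more than 2 mm (((horizontal distance between red_marker and top1 below 0.13 m and value of joint dip5 above 0.002 m) or (horizontal distance between red_marker and top5 below 0.13 m and value of joint dip1 above 0.002 m))), for 0.05 s.
At the end, for the whole second after the job is handed in: All five rollers are up again (within 1 mm) and the two markers, the coupling and the screwdriver are within 12 mm of where they started (value of joint each of dip1, dip2, dip3, dip4, dip5 below 0.001 m and distance of each of red_marker, green_marker, coupling, screwdriver from where it was at the start of the episode below 0.012 m); the robot touches nothing.
It fails at once if a roller is pressed on to its stop (more than 9.2 mm down of 10) (value of joint any of dip1, dip2, dip3, dip4, dip5 above 0.0092 m).
It fails at once if the fingers push on a switch or the plate with more than 20 N (contact force between the fingers and switch1 above 20 N or contact force between the fingers and switch2 above 20 N or contact force between the fingers and switch3 above 20 N or contact force between the fingers and switch4 above 20 N or contact force between the fingers and switch5 above 20 N or contact force between the fingers and plate above 20 N).
It fails at once if a marker, the coupling or the screwdriver is lifted, carried or pushed more than 12 mm (distance of any of red_marker, green_marker, coupling, screwdriver from where it was at the start of the episode above 0.012 m).
It fails at once if a marker or the coupling is tipped over (angle between any of red_marker, green_marker, coupling's own z axis and vertical above 0.35 rad).
It also fails if it takes over 48 s, if anything falls off the work surface, if the arm or the gripper's body presses on something with over 40 N, if the wrist force passes 120 N, or if a joint passes its speed limit or range.

### The arm

A 7-joint arm with a two-finger parallel gripper is mounted at the origin on the work surface. World frame = base frame: x ahead of the robot, y to its left, z up, the work surface at z = 0. Lengths are in m, angles in rad, forces in N, time in s.
With the tool pointing down it reaches from about 0.425 to 0.925 m from the base axis. Payload 6.8 kg.
Tool frame: the origin (TCP) lies on the centre line of the jaws, within the pads' length; the fingertips stand 14 mm ahead of it and the grasp point (between the pads) lies 5 mm behind it (r.tips_ahead is the distance from the TCP to the fingertips, in m); z points along the fingers, y is the line along which they close (so a half turn about z gives the same grasp; the last joint's range is limited). The gripper opens to 85 mm and grips with 20 to 120 N. Pads are 22 mm wide; open, the fingers measure 114 mm over their backs; the gripper's body (76 mm by 85 mm) begins 54 mm behind the grasp point. The pads swing forward as they close: fully open they stand 13 mm farther back than shut.
Start: joints at [-0.108, 0.477, 0.022, 1.555, -0.011, 1.109, -0.083], TCP at [0.675, 0, 0.245] pointing down, gripper open.
Joint ranges: [-2.96, 2.96], [-0.34, 2.1], [-1.41, 1.46], [0.24, 2.44], [-1.37, 4.51], [0.17, 1.92], [-2.96, 2.96]. Speed limits (rad/s): [2.39, 2.39, 3.14, 3.14, 3.14, 3.14, 3.14].

### API

Orientations are given as a rotation vector (axis times angle).
In Python, from bench import r, eyes gives the robot as it stands.
- The arm moves only by the tool step_arm, never from a script. Its argument "rows" is a list of rows, each a list of 6 numbers: the shift along the world's x, y, z in units of 60 cm (1.0 is 60 cm), then the turn, a rotation vector about the world's x, y, z in units of pi rad (1.0 is pi rad). In form: [[x, y, z, rx, ry, rz], ...]. A call has 1 to 5 rows; each row is the pose to reach, as a shift and turn from the pose commanded when the call began, turning the shorter way round; what a row does not reach only later rows make up. A row lasts 1/12 s, in which the tool goes at most 41.7 mm and 7.16 degrees, less where a joint would pass 70% of its speed; a pose out of reach is approached as far as the arm can. A call with a number of a shift or a turn outside -1 to 1 is refused whole. A call with a gripper value outside its range is refused whole. "jaw" is the closure, from 0 (fully open) to 1 (shut), set as the call begins (left out, the last holds). The fingers move at their own pace and stop on an object; "squeeze" is the grip in N (left out, the last holds). Time passes only in rows, so rows that repeat a pose let the fingers close. It gives the time, the measured TCP pose, the force, the opening and the grip force at its end, in the units of the state.
- r.get_obs(): the state, without advancing time (a new reading comes with each control period).
- eyes.grab_frame(name): name is "scene" or "side" or "wrist"; returns the picture (420x560x3 uint8, red, green, blue); there is no depth.
- eyes.camera_info(name): a dict with "mtx" (3x3 intrinsics, pixels), "k1" (the pictures are not rectified: a ray, as slopes to the right and down, at radius r is drawn at 1 + k1 r^2 times it, then the intrinsics apply), "extrinsics" (4x4, takes a point from camera to world coordinates); the wrist camera has in their place "tool_from_camera" (4x4, takes a point from camera to tool coordinates, whose origin is the TCP and whose axes are the flange's). Camera axes: x right, y down, z forward; pixel columns grow to the right and rows downward; lengths in m; the calibration is good to about 2 mm. A picture is of the moment at which its call begins: read the wrist's pose just before it. camera_info takes no time and is no camera call.
- r.hand_in(): hands the job in; it is judged then, once.
The state is a dict: "clock": time; "joints": joint angles; "qvel": joint speeds; "tau": joint torques, N m; "tcp_pos": TCP position; "orientation": TCP orientation; "contact_force": force on the tool from outside, world axes, zero at the start; "moment": the same for the moment, N m; "grip_width": finger opening in m; "gripper_force": force on a finger pad.
Only numpy, scipy, OpenCV 4.12 (cv2) and the standard library are available. Lean on these libraries where they do the work, as an engineer would, in place of code of your own. Each camera call takes 0.05 s, during which the arm holds its last target. There are 200 camera calls.

## Working session

There is one attempt and no reset: what is moved stays moved. The work goes in short steps, Python scripts to look and compute and a tool call to move; the robot and the scene stay as the last step left them, time stands still between calls to the robot, and variables do not carry over. Pictures are saved under pics/ and viewed, at most 10 in all, crops included, and the job is handed in when it is done.

Besides the shell and the picture viewer there is one more tool, called after ">>>" by a JSON object that holds its "api" and its "payload". step_arm: Moves the arm, as the interface text tells. Shifts and turns lie within -1 to 1; 1 stands for 60 cm of shift or pi rad of turn. Its arguments: {"type":"object","properties":{"rows":{"type":"array"},"jaw":{"type":"number"},"squeeze":{"type":"number"}},"required":["rows"]}

```bash
mkdir -p pics; python3 - <<'E'
from bench import r, eyes
import cv2
o=r.get_obs()
print({k:o[k] for k in('clock','tcp_pos','orientation','contact_force','grip_width')},r.tips_ahead)
for n in('scene','side','wrist'):
    cv2.imwrite(f'pics/{n}0.png',cv2.cvtColor(eyes.grab_frame(n),cv2.COLOR_RGB2BGR)); print(n,eyes.camera_info(n))
E
```

```text
{'clock': 0.0, 'tcp_pos': array([6.74432181e-01, 1.38898752e-07, 2.44327431e-01]), 'orientation': array([-2.22057748e+00, -2.22062178e+00,  2.13477618e-03]), 'contact_force': array([-0.76103127, -0.42387208, -0.52592917]), 'grip_width': 0.08554965540294955} 0.014
scene {'mtx': array([[460.53590847,   0.        , 275.28579027],
       [  0.        , 460.53590847, 212.0783215 ],
       [  0.        ,   0.        ,   1.        ]]), 'k1': 0.0395293106043248, 'extrinsics': array([[-0.76226677,  0.52784796, -0.37460099,  0.90382436],
       [ 0.64724176,  0.6169274 , -0.44774847,  0.34739065],
       [-0.0052415 , -0.58376118, -0.8119085 ,  0.77459336],
       [ 0.        ,  0.        ,  0.        ,  1.        ]])}
side {'mtx': array([[419.21625551,   0.        , 281.8653526 ],
       [  0.        , 419.21625551, 218.14213036],
       [  0.        ,   0.        ,   1.        ]]), 'k1': -0.11222570270009985, 'extrinsics': array([[-0.90426837, -0.20522811,  0.37440639,  0.28076032],
       [-0.42665258,  0.46785022, -0.774005  ,  0.59619424],
       [-0.01631853, -0.85964969, -0.51062326,  0.47945583],
       [ 0.        ,  0.        ,  0.        ,  1.        ]])}
wrist {'mtx': array([[330.50008618,   0.        , 285.00162174],
       [  0.        , 330.50008618, 205.41203277],
       [  0.        ,   0.        ,   1.        ]]), 'k1': -0.0001151263311684392, 'tool_from_camera': array([[-1.09618326e-04, -9.62481840e-01, -2.71346081e-01,
         6.81061930e-02],
       [ 9.99999211e-01, -4.45101395e-04,  1.17482357e-03,
        -7.59470182e-04],
       [-1.25152287e-03, -2.71345738e-01,  9.62481129e-01,
        -1.27827463e-01],
       [ 0.00000000e+00,  0.00000000e+00,  0.00000000e+00,
         1.00000000e+00]])}
```

View pics/scene0.png

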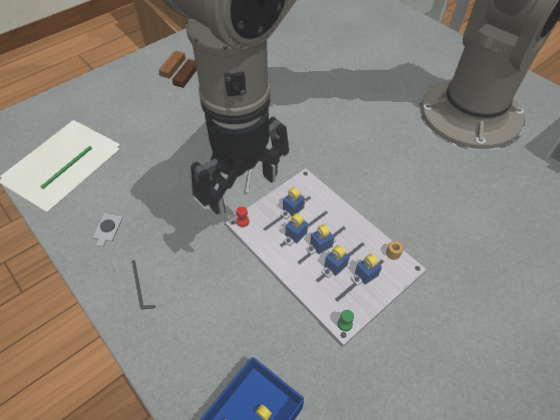

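View pics/wrist0.png

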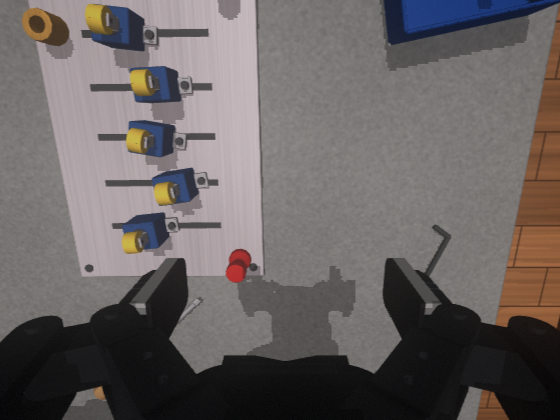

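View pics/side0.png

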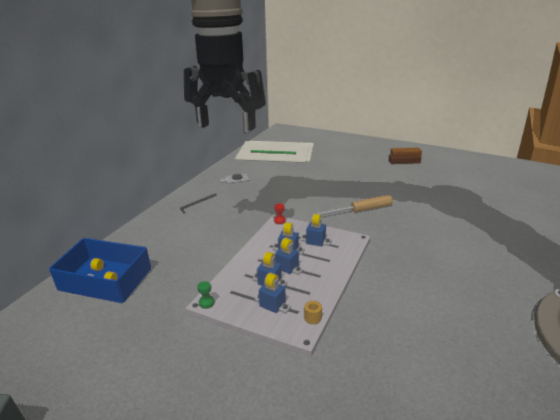

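```bash
cat > h.py <<'E'
import numpy as np, cv2
from scipy.spatial.transform import Rotation as R
from scipy.optimize import least_squares
from bench import r, eyes
O0=(np.array([0.674432,0,0.244327]),np.array([-2.22057748,-2.22062178,2.13477618e-03]))
def ext(n,pos=None,rv=None):
    c=eyes.camera_info(n)
    if n!='wrist': return c,c['extrinsics']
    T=np.eye(4);T[:3,:3]=R.from_rotvec(rv).as_matrix();T[:3,3]=pos
    return c,T@c['tool_from_camera']
def proj(P,c,E):
    q=(np.atleast_2d(P)-E[:3,3])@E[:3,:3]; s=q[:,:2]/q[:,2:]
    s=s*(1+c['k1']*(s**2).sum(1,keepdims=True)); K=c['mtx']
    return s*[K[0,0],K[1,1]]+K[:2,2]
def blobs(img,lo,hi,amin=40):
    m=cv2.inRange(cv2.cvtColor(img,cv2.COLOR_RGB2HSV),lo,hi)
    n,_,st,ce=cv2.connectedComponentsWithStats(m)
    return [(ce[i].round(1),st[i,4],st[i,:4]) for i in range(1,n) if st[i,4]>=amin]
def tri(obs,cams,z=None):
    f=lambda P:np.concatenate([(proj(P,*c)[0]-o) for o,c in zip(obs,cams)])
    s=least_squares(f,[.7,.15,.06]); return s.x,np.abs(s.fun).max()
E
python3 - <<'E'
from h import *
for n in('scene','side','wrist'):
    im=cv2.cvtColor(cv2.imread(f'pics/{n}0.png'),cv2.COLOR_BGR2RGB)
    for nm,lo,hi in(('yel',(22,150,90),(32,255,255)),('red',(0,170,70),(6,255,255)),('grn',(50,120,40),(80,255,255)),('brass',(14,130,80),(21,255,255))):
        print(n,nm,[(tuple(a.tolist()),int(b)) for a,b,_ in blobs(im,lo,hi,25)])
E
```

```text
scene yel []
scene red []
scene grn []
scene brass []
side yel [((315.7, 218.9), 63), ((287.3, 227.7), 70), ((285.2, 243.3), 79), ((267.5, 257.8), 85), ((96.6, 264.0), 109), ((110.4, 275.4), 65), ((270.0, 279.3), 107)]
side red [((279.1, 207.1), 53), ((279.3, 218.7), 59)]
side grn [((203.6, 287.0), 107), ((205.8, 301.5), 110)]
side brass [((558.2, 47.2), 25), ((547.0, 128.7), 1742), ((406.5, 150.6), 146), ((312.6, 311.8), 303)]
wrist yel [((93.6, 14.2), 305), ((138.2, 79.4), 271), ((133.9, 138.6), 243), ((161.5, 193.5), 221), ((128.9, 243.3), 196)]
wrist red [((239.6, 256.6), 154), ((235.2, 272.9), 247)]
wrist grn []
wrist brass [((101.2, 23.4), 247), ((37.6, 23.7), 598), ((144.3, 87.0), 150), ((140.9, 132.7), 33), ((135.7, 149.4), 56), ((166.9, 193.4), 112), ((134.3, 241.0), 108)]
```

```bash
python3 - <<'E'
from h import *
im=cv2.imread('pics/scene0.png');hs=cv2.cvtColor(im,cv2.COLOR_BGR2HSV)
for u,v in((338,251),(242,214),(346,318),(394,250),(322,230)): print(hs[v-1:v+2,u-1:u+2].reshape(-1,3).tolist())
res={}
for n in('scene','side','wrist'):
    im=cv2.cvtColor(cv2.imread(f'pics/{n}0.png'),cv2.COLOR_BGR2RGB)
    print(n,[(tuple(a.tolist()),int(b),c.tolist()) for a,b,c in blobs(im,(14,130,60),(34,255,255),30)])
E
```

```text
[[26, 138, 215], [27, 137, 220], [27, 136, 219], [25, 134, 185], [26, 138, 216], [27, 137, 219], [24, 119, 142], [25, 134, 188], [26, 139, 215]]
[[0, 164, 197], [0, 166, 197], [1, 165, 198], [1, 164, 191], [1, 165, 192], [0, 162, 190], [0, 158, 160], [0, 160, 163], [0, 157, 154]]
[[67, 113, 142], [66, 110, 146], [66, 115, 142], [66, 112, 143], [66, 110, 144], [66, 113, 145], [67, 113, 144], [66, 112, 143], [66, 113, 142]]
[[18, 115, 159], [18, 112, 137], [19, 105, 124], [18, 124, 192], [18, 121, 179], [18, 119, 163], [18, 123, 191], [18, 123, 193], [19, 124, 194]]
[[26, 138, 204], [28, 136, 219], [28, 135, 219], [25, 132, 170], [27, 138, 214], [28, 135, 219], [24, 104, 140], [25, 134, 183], [27, 137, 219]]
scene [((294.5, 191.9), 53, [289, 188, 10, 10]), ((297.6, 217.9), 56, [292, 214, 11, 10]), ((323.7, 229.5), 59, [319, 225, 10, 11]), ((339.4, 250.1), 64, [334, 246, 11, 11]), ((371.9, 259.4), 68, [366, 255, 11, 11]), ((263.2, 412.1), 121, [256, 405, 15, 15])]
side [((544.8, 122.7), 2550, [518, 43, 42, 122]), ((406.5, 150.6), 146, [392, 148, 29, 7]), ((315.6, 219.0), 73, [312, 214, 9, 11]), ((287.3, 227.7), 78, [284, 222, 8, 12]), ((285.2, 243.4), 90, [281, 238, 11, 13]), ((267.5, 257.7), 95, [263, 252, 11, 13]), ((96.6, 264.0), 111, [91, 259, 12, 11]), ((110.4, 275.3), 67, [105, 272, 12, 7]), ((270.0, 279.2), 117, [265, 273, 13, 15]), ((312.6, 311.8), 303, [305, 301, 16, 22])]
wrist [((96.9, 18.2), 565, [85, 4, 27, 30]), ((37.6, 23.7), 601, [22, 8, 36, 33]), ((140.2, 82.1), 431, [130, 69, 24, 26]), ((134.7, 139.6), 347, [126, 128, 20, 25]), ((163.3, 193.4), 339, [154, 182, 21, 23]), ((130.6, 242.4), 312, [122, 232, 21, 21])]
```

```bash
python3 - <<'E'
from h import *
S=[(294.5,191.9),(297.6,217.9),(323.7,229.5),(339.4,250.1),(371.9,259.4)]
D=[(315.6,219),(287.3,227.7),(285.2,243.4),(267.5,257.7),(270,279.2)]
W=[(130.6,242.4),(163.3,193.4),(134.7,139.6),(140.2,82.1),(96.9,18.2)]
cs,cd,cw=ext('scene'),ext('side'),ext('wrist',*O0)
P=[]
for s,d,w in zip(S,D,W):
    P.append(tri((s,d,w),(cs,cd,cw))[0]); 
    print(P[-1].round(4),tri((s,d,w),(cs,cd,cw))[1].round(2),tri((s,d),(cs,cd))[0].round(4))
    # each camera alone at z=.067
    print('   ',[least_squares(lambda p:proj([p[0],p[1],.067],*c)[0]-o,[.7,.15]).x.round(4).tolist() for o,c in((s,cs),(d,cd),(w,cw))])
P=np.array(P)
k=np.arange(5)-2
print('red',tri(((242,215),(279.2,212.5),(237.5,265)),(cs,cd,cw)),'grn',tri(((346,320),(204.7,294)),(cs,cd)),'cpl',tri(((395,250),(312.6,311.8),(40,26)),(cs,cd,cw)))
# plate corner holes -> floor z=.014
for nm,px in (('scene',[(305,174),(418,268),(343,336),(232,222)]),('wrist',[(89,268),(253,268)])):
    c=dict(scene=cs,wrist=cw)[nm]
    print(nm,[least_squares(lambda p:proj([p[0],p[1],.014],*c)[0]-o,[.7,.15]).x.round(4).tolist() for o in px])
E
```

```text
[ 0.5211 -0.055   0.0679] 1.27 [ 0.5208 -0.0518  0.0694]
    [[0.5174, -0.0554], [0.5226, -0.0521], [0.5207, -0.056]]
[ 0.558  -0.0054  0.0671] 1.48 [ 0.5573 -0.002   0.0692]
    [[0.5543, -0.0054], [0.5591, -0.0017], [0.5581, -0.0061]]
[0.5381 0.0451 0.0684] 1.88 [0.5386 0.0484 0.0702]
    [[0.5352, 0.0452], [0.5409, 0.0469], [0.5372, 0.0442]]
[0.548  0.0941 0.0666] 1.99 [0.5478 0.0982 0.0699]
    [[0.5445, 0.0951], [0.5501, 0.0973], [0.548, 0.0933]]
[0.5182 0.1438 0.0668] 2.2 [0.5183 0.1483 0.0707]
    [[0.5147, 0.1455], [0.5209, 0.1462], [0.5181, 0.143]]
red (array([ 0.62046099, -0.09488101,  0.03754503]), np.float64(1.0783918636431338)) grn (array([0.61771122, 0.18859014, 0.03579579]), np.float64(0.3017448993423386)) cpl (array([0.44559506, 0.1467864 , 0.02909815]), np.float64(1.8575242621454322))
scene [[0.4385, -0.1076], [0.4341, 0.1982], [0.6333, 0.2002], [0.6346, -0.1098]]
wrist [[0.4405, -0.1103], [0.6356, -0.1103]]
```

>>> {"api": "step_arm", "payload": {"rows": [[-0.06, -0.02, 0, 0, 0, 0], [-0.12, -0.04, -0.04, 0, 0, 0], [-0.18, -0.06, -0.08, 0, 0, 0], [-0.23, -0.08, -0.12, 0, 0, 0], [-0.257, -0.09, -0.16, 0, 0, 0]], "jaw": 1, "squeeze": 20}}

```text
clock: 0.57
tcp_pos: [0.5176, -0.0555, 0.1488]
orientation: [2.223, 2.22, -0.001]
contact_force: [0.4, -0.6, -1.5]
grip_width: 0.0254
gripper_force: 0.0
```

>>> {"api": "step_arm", "payload": {"rows": [[0, 0, -0.02, 0, 0, 0], [0, 0, -0.04, 0, 0, 0], [0, 0, -0.04, 0, 0, 0], [0, 0, -0.04, 0, 0, 0], [0, 0, -0.04, 0, 0, 0]]}}

```text
clock: 0.98
tcp_pos: [0.5215, -0.0539, 0.1259]
orientation: [2.221, 2.221, 0.001]
contact_force: [0.5, 0.3, 0.7]
grip_width: -0.0001
gripper_force: 0.0
```

```bash
python3 - <<'E'
from h import *
o=r.get_obs();print(o['clock'],o['tcp_pos'],o['orientation'],o['contact_force'],o['grip_width'],r.tips_ahead)
w=eyes.grab_frame('wrist');s=eyes.grab_frame('side');c=eyes.grab_frame('scene')
for n,im in(('wrist1',w),('side1',s),('scene1',c)): cv2.imwrite(f'pics/{n}.png',im[...,::-1])
z=lambda a,u,v:cv2.resize(a[v:v+100,u:u+133],(532,400),interpolation=cv2.INTER_CUBIC)
cv2.imwrite('pics/z1.png',np.vstack([np.hstack([z(s,240,150),z(c,230,140)])])[...,::-1][:, :, :].copy() if 0 else cv2.resize(np.hstack([z(s,250,160),z(c,230,130)]),(800,300))[...,::-1])
E
```

```text
0.9833 [ 0.52150056 -0.05385803  0.12593406] [2.22078807e+00 2.22121325e+00 1.12769043e-03] [0.51546586 0.27451057 0.70747492] -0.00011553612558389589 0.014
```

View pics/wrist1.png

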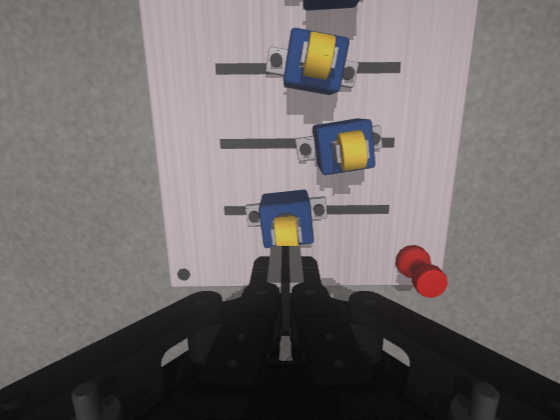

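View pics/z1.png

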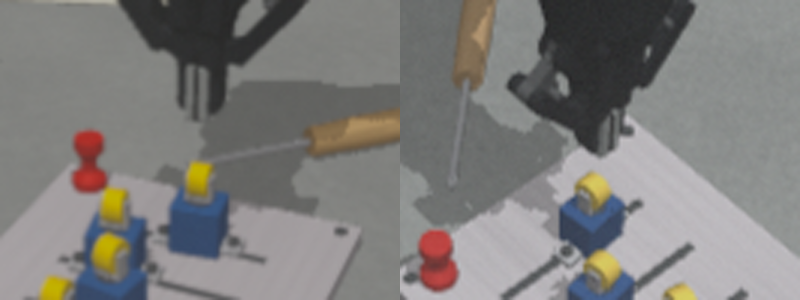

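```bash
python3 - <<'E'
from h import *
im=cv2.cvtColor(cv2.imread('pics/wrist1.png'),cv2.COLOR_BGR2RGB)
c=ext('wrist',np.array([.5215,-.05386,.12593]),np.array([2.22078807,2.22121325,.00112769]))
for a,n,b in blobs(im,(14,130,60),(34,255,255),60): print(a,n,b.tolist(),least_squares(lambda p:proj([p[0],p[1],.069],*c)[0]-a,[.7,.15]).x.round(4))
print('tip',proj([[.5215,-.0539,.112]],*c))
E
```

```text
[319.2  54.8] 1114 [304, 32, 31, 47] [0.5386 0.0427]
[352.7 149.8] 942 [338, 130, 29, 41] [ 0.5586 -0.0058]
[285.6 231.1] 632 [274, 216, 24, 30] [ 0.5214 -0.0537]
tip [[286.23659888 263.27215918]]
```

>>> {"api": "step_arm", "payload": {"rows": [[0, 0, -0.02, 0, 0, 0], [0, 0, -0.035, 0, 0, 0], [0, 0, -0.045, 0, 0, 0], [0, 0, -0.05, 0, 0, 0], [0, 0, -0.05, 0, 0, 0]]}}

```text
clock: 1.55
tcp_pos: [0.5203, -0.054, 0.0946]
orientation: [-2.221, -2.221, 0.002]
contact_force: [-0.2, -0.4, 0.2]
grip_width: -0.0001
gripper_force: 0.0
```

>>> {"api": "step_arm", "payload": {"rows": [[0, 0, 0, 0, 0, 0], [0, 0, 0, 0, 0, 0], [0, 0, 0, 0, 0, 0]]}}

```text
clock: 1.8
tcp_pos: [0.5211, -0.054, 0.0957]
orientation: [2.221, 2.221, 0.001]
contact_force: [-0.4, -0.4, -0.5]
grip_width: 0.0002
gripper_force: 0.0
```

>>> {"api": "step_arm", "payload": {"rows": [[0, 0, -0.005, 0, 0, 0], [0, 0, -0.009, 0, 0, 0], [0, 0, -0.012, 0, 0, 0], [0, 0, -0.014, 0, 0, 0], [0, 0, -0.014, 0, 0, 0]]}}

```text
clock: 2.22
tcp_pos: [0.5211, -0.054, 0.0868]
orientation: [2.221, 2.221, 0.0]
contact_force: [0.1, -0.1, 2.2]
grip_width: -0.0003
gripper_force: 1.0
```

```bash
python3 - <<'E'
from h import *
for i in range(3):
    o=r.get_obs();print(o['clock'],o['tcp_pos'],o['contact_force'])
    s=eyes.grab_frame(('side','scene','wrist')[i])
    if i==0:a=s
    if i==1:b=s
z=lambda a,u,v:cv2.resize(a[v:v+75,u:u+100],(400,300),interpolation=cv2.INTER_CUBIC)
cv2.imwrite('pics/z2.png',np.hstack([z(a,265,180),z(b,240,150)])[...,::-1])
E
```

```text
2.2167 [ 0.52106552 -0.05398581  0.08681376] [ 0.10179227 -0.13189995  2.21639366]
2.2667 [ 0.52103358 -0.05396807  0.08692608] [-0.23808133  0.16876978  1.83813304]
2.3167 [ 0.52102437 -0.05398229  0.08700449] [ 0.6764098  -0.87047801  1.60141102]
```

View pics/z2.png

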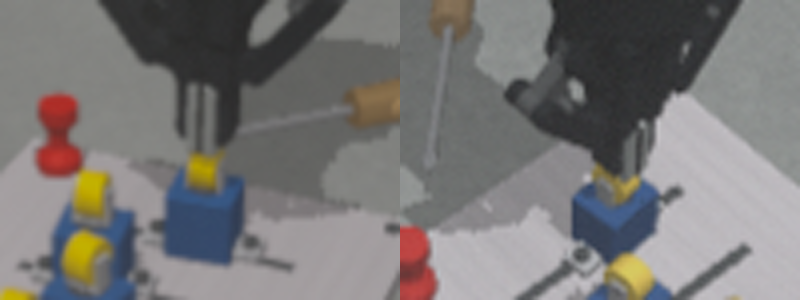

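>>> {"api": "step_arm", "payload": {"rows": [[0, 0, -0.003, 0, 0, 0], [0, 0, -0.003, 0, 0, 0], [0, 0.014, -0.003, 0, 0, 0], [0, 0.028, -0.003, 0, 0, 0], [0, 0.042, -0.003, 0, 0, 0]]}}

```text
clock: 2.78
tcp_pos: [0.5203, -0.0276, 0.0848]
orientation: [-2.221, -2.221, 0.001]
contact_force: [0.0, 0.2, 0.6]
grip_width: -0.0002
gripper_force: 0.0
```

>>> {"api": "step_arm", "payload": {"rows": [[0, 0, 0, 0, 0, 0], [0.015, 0, 0, 0, 0, 0], [0.03, 0, 0, 0, 0, 0], [0.046, 0, 0, 0, 0, 0], [0.062, 0, 0, 0, 0, 0]]}}

```text
clock: 3.2
tcp_pos: [0.5596, -0.0292, 0.0852]
orientation: [2.222, 2.22, 0.001]
contact_force: [-0.6, -0.2, 0.5]
grip_width: 0.0002
gripper_force: 0.0
```

>>> {"api": "step_arm", "payload": {"rows": [[0, 0, 0, 0, 0, 0], [0, 0.01, 0, 0, 0, 0], [0, 0.02, 0, 0, 0, 0], [0, 0.03, 0, 0, 0, 0], [0, 0.04, 0, 0, 0, 0]]}}

```text
clock: 3.62
tcp_pos: [0.557, -0.0039, 0.085]
orientation: [-2.22, -2.221, 0.002]
contact_force: [-2.8, 0.2, 2.7]
grip_width: 0.0005
gripper_force: 1.3
```

>>> {"api": "step_arm", "payload": {"rows": [[0, 0, 0, 0, 0, 0], [0, 0.014, 0, 0, 0, 0], [0, 0.028, 0, 0, 0, 0], [0, 0.042, 0, 0, 0, 0], [0, 0.042, 0, 0, 0, 0]]}}

```text
clock: 4.03
tcp_pos: [0.5584, 0.0235, 0.0852]
orientation: [-2.218, -2.225, -0.003]
contact_force: [-0.5, 0.8, 0.9]
grip_width: 0.0002
gripper_force: 0.0
```

>>> {"api": "step_arm", "payload": {"rows": [[-0.011, 0, 0, 0, 0, 0], [-0.022, 0, 0, 0, 0, 0], [-0.033, 0, 0, 0, 0, 0], [-0.033, 0, 0, 0, 0, 0], [-0.033, 0.01, 0, 0, 0, 0]]}}

```text
clock: 4.45
tcp_pos: [0.5376, 0.0247, 0.0852]
orientation: [2.224, 2.218, -0.001]
contact_force: [-0.3, -0.4, -0.3]
grip_width: -0.0002
gripper_force: 0.0
```

>>> {"api": "step_arm", "payload": {"rows": [[0, 0.01, 0, 0, 0, 0], [0, 0.02, 0, 0, 0, 0], [0, 0.03, 0, 0, 0, 0], [0, 0.03, 0, 0, 0, 0]]}}

```text
clock: 4.78
tcp_pos: [0.5394, 0.0468, 0.0856]
orientation: [2.218, 2.224, 0.004]
contact_force: [2.1, 0.1, 3.0]
grip_width: 0.0001
gripper_force: 1.2
```

>>> {"api": "step_arm", "payload": {"rows": [[0, 0.014, 0, 0, 0, 0], [0, 0.028, 0, 0, 0, 0], [0, 0.04, 0, 0, 0, 0], [0, 0.04, 0, 0, 0, 0]]}}

```text
clock: 5.12
tcp_pos: [0.5372, 0.071, 0.0846]
orientation: [-2.217, -2.223, 0.001]
contact_force: [0.2, 0.0, -0.6]
grip_width: 0.0002
gripper_force: 0.0
```

>>> {"api": "step_arm", "payload": {"rows": [[0.008, 0, 0, 0, 0, 0], [0.016, 0, 0, 0, 0, 0], [0.016, 0, 0, 0, 0, 0], [0.016, 0.01, 0, 0, 0, 0]]}}

```text
clock: 5.45
tcp_pos: [0.5481, 0.0726, 0.0849]
orientation: [2.224, 2.218, -0.001]
contact_force: [0.7, -0.3, -0.6]
grip_width: 0.0003
gripper_force: 0.0
```

>>> {"api": "step_arm", "payload": {"rows": [[0, 0.01, 0, 0, 0, 0], [0, 0.02, 0, 0, 0, 0], [0, 0.031, 0, 0, 0, 0], [0, 0.031, 0, 0, 0, 0]]}}

```text
clock: 5.78
tcp_pos: [0.5472, 0.0955, 0.0851]
orientation: [-2.218, -2.223, -0.0]
contact_force: [-1.5, -0.3, 3.2]
grip_width: -0.0002
gripper_force: 1.3
```

Roller 4 is down; on to 5 (x −30 mm in the gap).

>>> {"api": "step_arm", "payload": {"rows": [[0, 0.014, 0, 0, 0, 0], [0, 0.028, 0, 0, 0, 0], [0, 0.041, 0, 0, 0, 0], [0, 0.041, 0, 0, 0, 0]]}}

```text
clock: 6.12
tcp_pos: [0.5481, 0.1205, 0.0852]
orientation: [-2.218, -2.225, -0.003]
contact_force: [0.2, 0.7, -0.6]
grip_width: -0.0
gripper_force: 0.0
```

>>> {"api": "step_arm", "payload": {"rows": [[-0.016, 0, 0, 0, 0, 0], [-0.032, 0, 0, 0, 0, 0], [-0.048, 0, 0, 0, 0, 0], [-0.048, 0, 0, 0, 0, 0]]}}

```text
clock: 6.45
tcp_pos: [0.516, 0.1169, 0.0847]
orientation: [-2.22, -2.221, 0.004]
contact_force: [-1.5, 0.1, 1.1]
grip_width: 0.0003
gripper_force: 0.0
```

>>> {"api": "step_arm", "payload": {"rows": [[0, 0.01, 0, 0, 0, 0], [0, 0.02, 0, 0, 0, 0], [0, 0.03, 0, 0, 0, 0], [0, 0.041, 0, 0, 0, 0], [0, 0.041, 0, 0, 0, 0]]}}

```text
clock: 6.87
tcp_pos: [0.5204, 0.1448, 0.0857]
orientation: [2.219, 2.223, 0.005]
contact_force: [2.8, -0.2, 1.6]
grip_width: 0.0
gripper_force: 1.2
```

>>> {"api": "step_arm", "payload": {"rows": [[0, 0, 0, 0, 0, 0], [0, 0, 0, 0, 0, 0]]}}

```text
clock: 7.03
tcp_pos: [0.5197, 0.1423, 0.0854]
orientation: [2.221, 2.221, 0.002]
contact_force: [1.2, -0.6, 2.9]
grip_width: 0.0001
gripper_force: 1.3
```

>>> {"api": "step_arm", "payload": {"rows": [[0, 0.014, 0, 0, 0, 0], [0, 0.028, 0, 0, 0, 0], [0, 0.045, 0, 0, 0, 0], [0, 0.045, 0.05, 0, 0, 0], [0, 0.045, 0.11, 0, 0, 0]]}}

```text
clock: 7.45
tcp_pos: [0.5156, 0.1703, 0.1487]
orientation: [-2.215, -2.222, 0.012]
contact_force: [1.0, -0.3, 0.4]
grip_width: 0.0
gripper_force: 0.0
```

>>> {"api": "step_arm", "payload": {"rows": [[0, 0, 0.06, 0, 0, 0], [0, 0, 0.08, 0, 0, 0], [0, 0, 0.08, 0, 0, 0], [0, 0, 0.08, 0, 0, 0]]}}

```text
clock: 7.78
tcp_pos: [0.5183, 0.1702, 0.1991]
orientation: [-2.22, -2.223, -0.0]
contact_force: [0.7, -0.8, -0.4]
grip_width: 0.0001
gripper_force: 0.0
```

```bash
python3 - <<'E'
from h import *
o=r.get_obs();print(o['clock'],o['tcp_pos'],o['contact_force'])
s=eyes.grab_frame('side');c=eyes.grab_frame('scene')
for n,im in(('side',s),('scene',c)):
    print(n,[a.tolist() for a,b,_ in blobs(im,(14,130,60),(34,255,255),30)])
z=lambda a,u,v:a[v:v+180,u:u+240]
cv2.imwrite('pics/z3.png',cv2.resize(np.hstack([z(s,170,170),z(c,215,160)]),(800,300))[...,::-1])
E
```

```text
7.7833 [0.51833527 0.17019893 0.19909891] [ 0.6997236  -0.84428451 -0.35764497]
side [[544.8, 122.7], [406.3, 150.6], [315.6, 219.2], [287.3, 227.7], [285.3, 243.5], [267.5, 258.1], [96.6, 264.1], [110.4, 275.3], [270.1, 279.2], [312.6, 311.8]]
scene [[294.3, 191.5], [297.1, 217.5], [323.8, 228.8], [339.6, 250.5], [371.9, 259.5], [263.3, 412.1]]
```

View pics/z3.png

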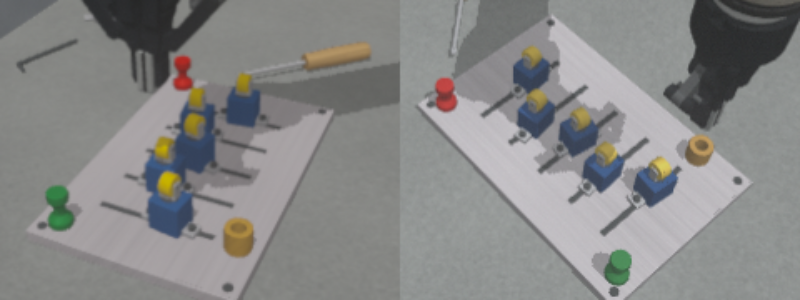

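The last picture shows all five rollers up, with side-view blobs within 0.4 px of where they started. The markers and coupling are standing in place, and the hand is clear.

```bash
python3 -c "
from bench import r
print(r.hand_in())"
```

```text
the job is handed in; nothing more can be done
None
```

I ran the closed fingertips over all five rollers from the red end to the green end; each dipped an estimated 5 mm at about 3 N and came back up, nothing else moved in the final pictures, and the job is handed in with the hand clear (no verdict was shown).

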